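Hold the lower block in the viola mould for clamping

TASK

Please be my third hand while I clamp the last block to the viola mould: take the lower block (the wide one), bring it upright and down at bench level in front of the empty notch at the mould's near end, slide it in until its broad face sits flat and fully home against the notch floor, and keep it pressed there with a steady push of about 10 N on the mould, the weight of a kilogram (5 to 18 N will do; never ram it with more than 40 N). Finish while still holding the block and pushing it home like this, do not let go. Leave the other blocks and everything else on the bench where they are.

Things in the scene. Friction and masses are not known exactly. Their poses are not given: they have to be found in the camera images.
- lower_block_center (a point): centre of the lower block, a loose rectangular block of pale spruce, about 25 g, standing upright on the bench: 22 mm thick along its own x axis, 52 mm wide along its y, 42 mm tall along z (the centre is 21 mm above its underside). The widest of the three loose pale blocks. Front and back are alike: either broad (52 x 42 mm) face may go to the notch floor.
- lower_block: the same lower block; origin at the centre of its underside, same axes. It may hover up to 3 mm over the bench: if it is also borne down on the bench, friction there takes part of the push, so that less than the force felt by the arm reaches the mould.
- mould: the viola mould: a plywood plate in a viola's outline, 14 mm thick, 380 mm long, 230 mm wide, lying flat on the bench; it does not move or give. Origin on the bench under the middle of the floor of the empty notch; +x runs along the centre line from the notch to the far end, away from the robot, y to its left, z up. The 42 mm tall blocks already fitted are 120 mm or more beyond the notch.
- notch (a point): middle of the upper edge of the notch floor, 14 mm above the bench; axes as the mould's. The notch is in the middle of the mould's near end, cut through its thickness, and opens along -x: flat floor at x = 0, 56 mm wide (2 mm play each side of the block), 15 mm deep (the near edge is at x = -15 mm), mouth corners rounded to 3 mm. Around it the mould's top is flat and clear for 100 mm (a 32 mm clamp hole 43 mm in).
- home (a point): where the centre of the lower block must be when home in the notch: 11 mm in front of the notch floor (mould x = -11 mm), on the centre line, 21 mm above the bench; axes as the mould's, the block's x axis along the mould's x, either way round. There the block stands on the bench, 28 mm higher than the mould's top, and sticks out 7 mm in front of the mould's edge.
- blank_a_center (a point): centre of a loose spare corner block, pale spruce, 27 x 29 mm and 42 mm tall, upright on the bench; leave alone
- blank_b_center (a point): centre of another loose spare corner block, 24 x 32 mm and 42 mm tall, upright on the bench; leave alone
- gouge: carving gouge lying on the bench, 250 mm long, 26 mm high, wooden handle and steel blade; origin on the bench at its middle, blade along its +x; leave alone
- clamp: steel bar clamp lying flat on the bench, 260 mm bar along its x, jaws reaching 95 mm to its +y, 26 mm high; origin on the bench under the middle of the bar; leave alone
- mallet: turned carver's mallet standing on its head, 84 mm across, 240 mm tall; origin at the centre of its underside; leave alone
- plane: small metal block plane, 150 x 46 mm, 50 mm high; origin at the centre of its underside, long along x; leave alone
- square: try square lying flat: dark wooden stock 120 mm long along its y, steel blade 160 mm to its +x, 16 mm high; origin under the middle of the stock; leave alone
- jar: amber glass jar with dark lid, 64 mm across, 85 mm tall; origin at the centre of its underside; leave alone
Things that resemble listed ones, but are neither listed nor needed, are in the scene too. Leave any blue or red look-alike of the lower_block alone.

How it is judged:
On the way:
1. the lower block is home in the notch and pressed against its floor steadily for half a second (x of lower_block_center in the frame of home between -0.0025 and 0.0025 m and y of lower_block_center in the frame of home between -0.0035 and 0.0035 m and z of lower_block_center in the frame of home between -0.003 and 0.004 m and angle between the x axis of lower_block_center and the x axis of home, either way round below 0.06 rad and angle between lower_block_center's own z axis and vertical below 0.07 rad and contact force between lower_block and mould between 5 and 18 N and contact force between the fingers and lower_block above 3 N), for 0.5 s.
At the end, for the whole second after the job is handed in: Block held at rest in the notch: centre within 2.5 mm of home along the mould, 3.5 mm across, -3/+4 mm in height, square within 0.06 rad, upright within 0.07 rad, pressed on the mould with 5 to 18 N, fingers bearing on it with over 3 N; all else within 30 mm of its start (all of step 1 and linear speed of lower_block below 0.01 m/s and distance of each of blank_a_center, blank_b_center, gouge, clamp, mallet, plane, square, jar from where it was at the start of the episode below 0.03 m); the arm keeps its last pose, push and grip.
It fails at once if the block is rammed into the mould with more than 40 N (contact force between lower_block and mould above 40 N).
It fails at once if another thing on the bench is moved by more than 30 mm or knocked over (distance of any of blank_a_center, blank_b_center, gouge, clamp, mallet, plane, square, jar from where it was at the start of the episode above 0.03 m or angle between any of blank_a_center, blank_b_center, gouge, clamp, mallet, plane, square, jar's own z axis and vertical above 0.5 rad).
It also fails if it takes over 64 s, if anything falls off the work surface, if the arm or the gripper's body presses on something with over 40 N, if the wrist force passes 120 N, or if a joint passes its speed limit or range.

ROBOT

A 7-joint arm with a two-finger parallel gripper is mounted at the origin on the work surface. World frame = base frame: x ahead of the robot, y to its left, z up, the work surface at z = 0. Lengths are in m, angles in rad, forces in N, time in s.
With the tool pointing down it reaches from about 0.4 to 0.9 m from the base axis. Payload 5.5 kg.
Tool frame: the origin (TCP) lies midway between the tips of the shut fingers; the grasp point (between the pads) lies 19 mm behind it (manip.grip_depth is the distance from the TCP to the grasp point, in m); z points along the fingers, x is the direction in which the jaws open and shut, and the axes are right-handed (so a half turn about z gives the same grasp; the last joint's range is limited). The gripper opens to 92 mm and grips with 3 to 60 N. Pads are 19 mm wide; open, the fingers measure 130 mm over their backs; the gripper's body (75 mm by 190 mm) begins 47 mm behind the grasp point.
Start: joints at [-0.861, 0.501, -0.427, 1.55, 0.221, 1.138, -0.21], TCP at [0.281, 0.586, 0.227] pointing down, gripper open.
Joint ranges: [-2.88, 2.88], [-0.31, 2.03], [-1.54, 1.56], [0.2, 2.42], [-1.41, 4.55], [0.19, 2.02], [-2.57, 2.57]. Speed limits (rad/s): [2.57, 2.57, 3.14, 3.14, 3.14, 3.14, 3.14].

INTERFACE

Orientations are given as a unit quaternion [x, y, z, w].
In Python, from bench import manip, effector, viewer gives the robot as it stands. Calls block until the motion is done:
- manip.move_pose(position, orientation): joint-space move of the TCP to a pose.
- manip.servo_line(position, ori=None, vel=0.15): straight line of the TCP; ori=None keeps the orientation; vel is the mean speed in m/s.
- manip.movej(angles): joint-space move.
- effector.open_jaws() and effector.close(f_grip=None): open the fingers fully, or close them until they stop; f_grip is the grip in N (None keeps the last).
- manip.sleep(seconds).
- manip.solve_ik(position, orientation): joint angles nearest the present ones, or None.
- viewer.get_image(name): name is "scene" or "side" or "wrist"; returns the picture (480x640x3 uint8, red, green, blue); there is no depth.
- viewer.get_calibration(name): a dict with "vfov" (degrees; the focal length in pixels is half the picture's height over the tangent of half this angle, whatever the lens; pixels are square), "cx", "cy" (the principal point, pixels), "eye" and "attitude" of the camera in the world. Camera axes: x right, y down, z forward; pixel columns grow to the right and rows downward; lengths in m; the calibration is good to about 2 mm. A picture is of the moment at which its call begins: read the wrist's pose just before it. get_calibration takes no time and is no camera call; for the wrist camera it gives the pose at the moment of the call.
A pose or a line that the arm cannot do raises manip.PlanningError and nothing moves.
- manip.hand_in(): hands the job in, once; it reports no verdict.
Readings, each from a call of its own:
- manip.current_clock(): time.
- manip.current_q(): joint angles.
- manip.current_joint_velocities(): joint speeds.
- manip.current_tau(): joint torques, N m.
- manip.current_tool_pos(): TCP position.
- manip.current_tcp_rot(): TCP orientation.
- manip.current_force(): force on the tool from outside, world axes, zero at the start.
- manip.current_wrist_torque(): the same for the moment, N m.
- manip.current_finger_gap(): finger opening in m.
Only numpy, scipy, OpenCV 4.12 (cv2) and the standard library are available. Lean on these libraries where they do the work, as an engineer would, in place of code of your own. Each camera call takes 0.05 s, during which the arm holds its last target. There are 200 camera calls.

## Working session

There is one attempt and no reset: what is moved stays moved. The work goes in short steps, each a Python script; the robot and the scene stay as the last script left them, time stands still between calls to the robot, and variables do not carry over. Pictures are saved under pics/ and viewed, about 8 in all and at most 12, crops included, and the job is handed in when it is done.

```bash
ls; mkdir -p pics; python3 - <<'E'
from bench import manip, effector, viewer
import cv2
for n in ("scene","side"):
    im=viewer.get_image(n); cv2.imwrite(f"pics/{n}0.png",im[:,:,::-1])
for n in ("scene","side","wrist"): print(n,viewer.get_calibration(n))
print(manip.current_clock(),manip.current_tool_pos(),manip.current_tcp_rot(),manip.grip_depth)
E
```

```text
pics
scene {'vfov': 49.77692926981435, 'cx': 315.9361359354289, 'cy': 228.1339653221955, 'eye': array([ 1.33213188, -0.14526061,  0.99993885]), 'attitude': array([ 0.71919397,  0.5993679 , -0.22815318, -0.26732804])}
side {'vfov': 51.12533383422863, 'cx': 320.67656076192014, 'cy': 243.937451986445, 'eye': array([-0.02764255, -0.80668454,  0.6925437 ]), 'attitude': array([ 0.84286823, -0.2464533 ,  0.13485332, -0.4589646 ])}
wrist {'vfov': 58.04585323092254, 'cx': 309.45395923298275, 'cy': 235.53183834816647, 'eye': array([0.2041387 , 0.62179393, 0.38321167]), 'attitude': array([0.83555405, 0.52662414, 0.08287729, 0.13284501])}
0.1 [0.280632   0.58561153 0.22579456] [ 8.46166648e-01  5.32917665e-01 -7.45765284e-04  4.58480195e-04] 0.0188
```

View pics/scene0.png

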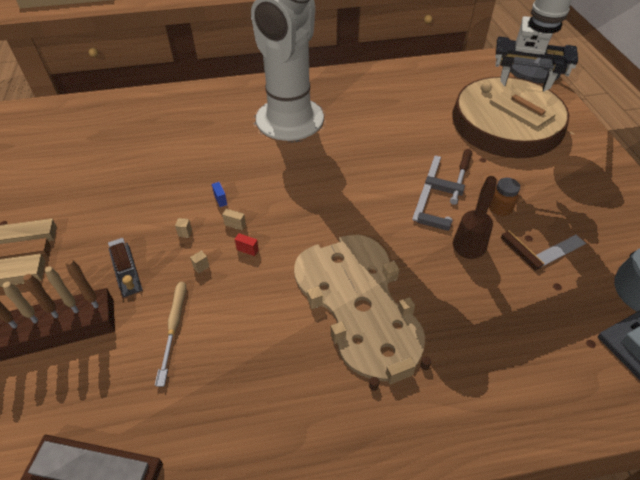

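View pics/side0.png

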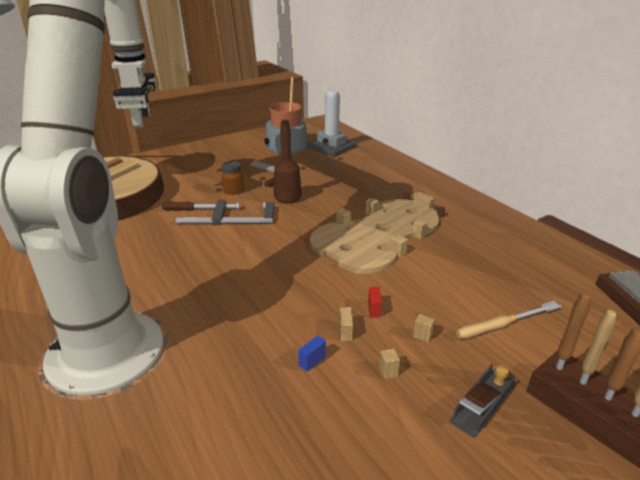

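Candidates for the lower block in the scene view: pale (234,219), the widest, and the pale corner blanks (184,228) and (200,261). The look-alikes are blue at (220,194) and red at (247,244). In the side view the wide pale block is at (346,323). The mould's near end is around (340,245) in the scene view and (335,250) in the side view. Next I'll take close views with the wrist camera.

```bash
cat > h.py <<'E'
from bench import manip, effector, viewer
import cv2, numpy as np
from scipy.spatial.transform import Rotation as R
def ray(c,uv):
    f=240/np.tan(np.radians(c["vfov"]/2))
    d=np.array([(uv[0]-c["cx"])/f,(uv[1]-c["cy"])/f,1.])
    return np.array(c["eye"]),R.from_quat(c["attitude"]).apply(d)
def onz(c,uv,z):
    e,d=ray(c,uv); return e+d*(z-e[2])/d[2]
def tri(obs):  # [(cal,uv),...] least squares crossing of rays, plus miss
    A=0;b=0;L=[]
    for c,uv in obs:
        e,d=ray(c,uv); d=d/np.linalg.norm(d); P=np.eye(3)-np.outer(d,d); A=A+P; b=b+P@e; L.append((e,P))
    x=np.linalg.solve(A,b); return x,[np.linalg.norm(P@(x-e)) for e,P in L]
def down(yaw): # tool z down, tool x at yaw in world
    c,s=np.cos(yaw),np.sin(yaw)
    return R.from_matrix(np.array([[c,s,0],[s,-c,0],[0,0,-1.]])).as_quat()
def shot(name):
    c=viewer.get_calibration("wrist"); im=viewer.get_image("wrist"); cv2.imwrite(f"pics/{name}.png",im[:,:,::-1])
    import pickle; pickle.dump(c,open(f"pics/{name}.pkl","wb")); return c,im
def cal(name):
    import pickle; return pickle.load(open(f"pics/{name}.pkl","rb"))
E
python3 - <<'E'
from h import *
s=viewer.get_calibration("scene");d=viewer.get_calibration("side")
for n,a,b,z in (("block",(234,219),(346,323),.021),("a",(184,228),(390,363),.02),("b",(200,261),(424,328),.02),("red",(247,244),(375,301),.02),("notch?",(340,243),(335,252),.014),("far",(405,372),(430,205),.014)):
    print(n,onz(s,a,z).round(3),onz(d,b,z).round(3),tri([(s,a),(d,b)]))
w=viewer.get_calibration("wrist"); T=R.from_quat(manip.current_tcp_rot())
print("cam in tool",T.inv().apply(w["eye"]-manip.current_tool_pos()),(T.inv()*R.from_quat(w["attitude"])).as_matrix().round(3))
for p in ([.5,-.1,.3],[.5,-.2,.3]):
  for y in (0,1.57,-1.57,3.14,.8,-.8): print(p,y,manip.solve_ik(p,down(y)) is not None)
E
```

```text
block [ 0.42  -0.201  0.021] [ 0.42  -0.202  0.021] (array([ 0.42016833, -0.20149598,  0.02124053]), [np.float64(0.00022111307006465508), np.float64(0.00022111307006477518)])
a [ 0.426 -0.328  0.02 ] [ 0.426 -0.331  0.02 ] (array([ 0.42658995, -0.32917729,  0.0192087 ]), [np.float64(0.0014504555898174794), np.float64(0.0014504555898175364)])
b [ 0.54  -0.291  0.02 ] [ 0.542 -0.295  0.02 ] (array([ 0.54107557, -0.29304866,  0.02017937]), [np.float64(0.0019682398189982027), np.float64(0.0019682398189981836)])
red [ 0.508 -0.176  0.02 ] [ 0.512 -0.177  0.02 ] (array([ 0.51023284, -0.17724073,  0.02167166]), [np.float64(0.0014060533778595913), np.float64(0.0014060533778594666)])
notch? [0.542 0.05  0.014] [0.55  0.029 0.014] (array([0.54968387, 0.04205632, 0.01377454]), [np.float64(0.009444600504103628), np.float64(0.009444600504103617)])
far [0.898 0.109 0.014] [0.911 0.083 0.014] (array([0.90822892, 0.09655017, 0.01697671]), [np.float64(0.013269827834706665), np.float64(0.01326982783470666)])
cam in tool [-0.00068847 -0.08462107 -0.15741454] [[ 1.     0.     0.   ]
 [-0.     0.951  0.309]
 [-0.    -0.309  0.951]]
[0.5, -0.1, 0.3] 0 True
[0.5, -0.1, 0.3] 1.57 True
[0.5, -0.1, 0.3] -1.57 True
[0.5, -0.1, 0.3] 3.14 True
[0.5, -0.1, 0.3] 0.8 True
[0.5, -0.1, 0.3] -0.8 True
[0.5, -0.2, 0.3] 0 True
[0.5, -0.2, 0.3] 1.57 True
[0.5, -0.2, 0.3] -1.57 True
[0.5, -0.2, 0.3] 3.14 True
[0.5, -0.2, 0.3] 0.8 True
[0.5, -0.2, 0.3] -0.8 True
```

```bash
python3 - <<'E'
from h import *
y=np.pi/2
manip.move_pose([.45,.04,.25],down(y)); manip.sleep(.3); shot("n1")
manip.move_pose([.50,-.02,.25],down(y)); manip.sleep(.3); shot("n2")
manip.move_pose([.38,-.17,.25],down(y)); manip.sleep(.3); shot("b1")
manip.move_pose([.38,-.25,.25],down(y)); manip.sleep(.3); shot("b2")
print(manip.current_clock(),manip.current_q())
a=[cv2.imread(f"pics/{n}.png") for n in("n1","n2","b1","b2")]
m=np.vstack([np.hstack(a[:2]),np.hstack(a[2:])]); cv2.imwrite("pics/m1.png",cv2.resize(m,(800,600),interpolation=cv2.INTER_AREA))
E
```

```text
5.175 [ 0.4267586   0.09045408  0.10031448  2.00706935 -0.01067875  1.04442626
  2.10447836]
```

View pics/m1.png

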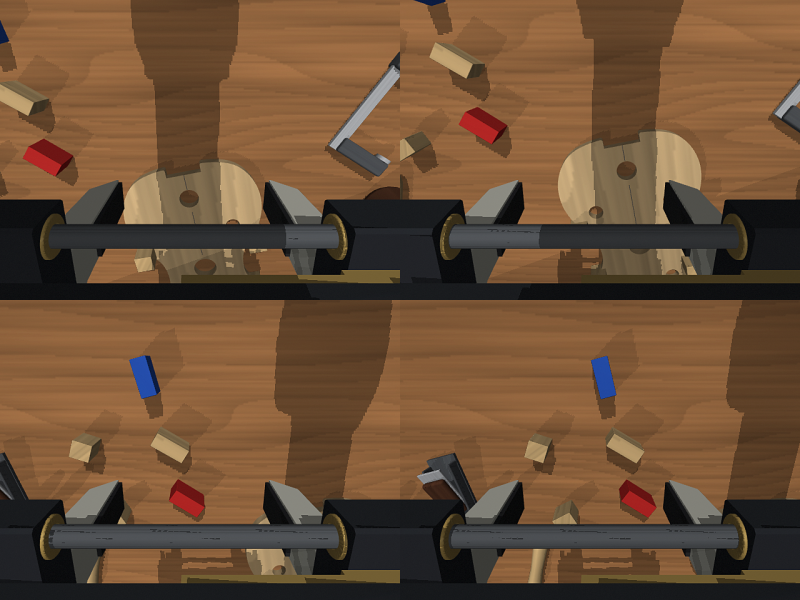

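The montage shows the notch in n1 (full-size pixel about 300,275) and n2 (345,235). The lower block is in b1 (272,232) and b2 (360,235), with the red block (300,315 in b1) and the blue one (232,125 in b1) beside it. I'll crop these closer.

```bash
python3 - <<'E'
import cv2,numpy as np
def crop(n,x,y,w,h): 
    c=cv2.imread(f"pics/{n}.png")[y:y+h,x:x+w]; return cv2.resize(c,(400,300),interpolation=cv2.INTER_CUBIC)
m=np.vstack([np.hstack([crop("n1",240,225,120,90),crop("n2",285,190,120,90)]),np.hstack([crop("b1",215,185,120,90),crop("b2",300,185,120,90)])])
cv2.imwrite("pics/m2.png",m)
E
```

```text
(no output)
```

View pics/m2.png

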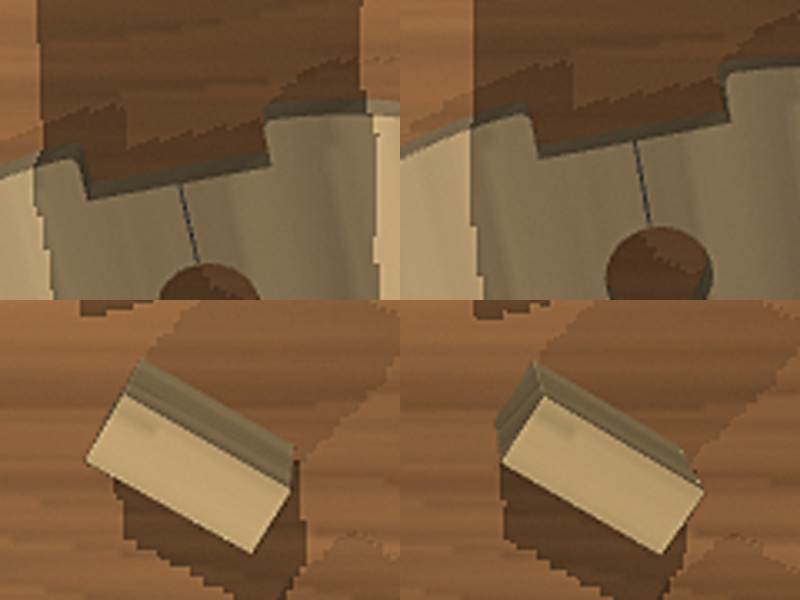

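The crops show the block's top face (b1 and b2, lower row) and the notch floor's upper edge with the centre-line mark (n1 and n2, upper row). I'll triangulate these corners.

```bash
python3 - <<'E'
from h import *
k=.3
def px(o,p): return [(o[0]+(x+.5)*k-.5,o[1]+(y+.5)*k-.5) for x,y in p]
n1=px((240,225),[(91,197),(270,164),(180,187),(197,262)]); n2=px((285,190),[(140,158),(330,122),(235,141),(250,223)])
b1=px((215,185),[(126,95),(291,191),(253,253),(87,161)]); b2=px((300,185),[(146,96),(304,191),(263,253),(103,163)])
def rep(a,A,b,B,z):
    ca,cb=cal(a),cal(b)
    for u,v in zip(A,B):
        t,e=tri([(ca,u),(cb,v)]); print(t.round(4),np.round(e,4),onz(ca,u,z).round(4),onz(cb,v,z).round(4))
    return np.array([(onz(ca,u,z)+onz(cb,v,z))/2 for u,v in zip(A,B)])
N=rep("n1",n1,"n2",n2,.014); B=rep("b1",b1,"b2",b2,.042)
f=N[1]-N[0]; l=N[3]-N[2]
print("floor len",np.linalg.norm(f),"mid",(N[0]+N[1])/2,"normal yaw",np.degrees(np.arctan2(-f[0],f[1])),"line yaw",np.degrees(np.arctan2(l[1],l[0])))
w=(B[1]-B[0]+B[2]-B[3])/2; t=(B[3]-B[0]+B[2]-B[1])/2
print("block",B.mean(0),np.linalg.norm(w),np.linalg.norm(t),"wide yaw",np.degrees(np.arctan2(w[1],w[0])),"thick yaw",np.degrees(np.arctan2(t[1],t[0])))
# red/blue tops
for n in("b1","b2"):
    im=cv2.imread(f"pics/{n}.png").astype(int); r=(im[...,2]>140)&(im[...,1]<60); b=(im[...,0]>140)&(im[...,2]<80)
    for m in(r,b):
        c=max(cv2.findContours(m.astype(np.uint8),0,2)[0],key=cv2.contourArea); print(n,[onz(cal(n),p,.042)[:2].round(3).tolist() for p in cv2.boxPoints(cv2.minAreaRect(c))])
E
```

```text
[ 0.5463 -0.0025  0.0078] [0.0001 0.0001] [ 0.5435 -0.0019  0.014 ] [ 0.5444 -0.0028  0.014 ]
[0.5339 0.0515 0.0119] [0.0002 0.0002] [0.5328 0.0513 0.014 ] [0.5335 0.0512 0.014 ]
[0.5389 0.0244 0.0162] [0.0004 0.0004] [0.5402 0.0246 0.014 ] [0.5392 0.0244 0.014 ]
[0.5635 0.0294 0.0163] [0.0002 0.0002] [0.5649 0.0295 0.014 ] [0.5643 0.0296 0.014 ]
[ 0.3946 -0.2194  0.0403] [0.0001 0.0001] [ 0.3943 -0.2192  0.042 ] [ 0.394  -0.2195  0.042 ]
[ 0.4212 -0.176   0.0398] [0.0002 0.0002] [ 0.4207 -0.176   0.042 ] [ 0.4202 -0.1765  0.042 ]
[ 0.4386 -0.1864  0.0412] [0.0002 0.0002] [ 0.4386 -0.1864  0.042 ] [ 0.438  -0.1866  0.042 ]
[ 0.4128 -0.2304  0.0408] [0. 0.] [ 0.4124 -0.2302  0.042 ] [ 0.4125 -0.2305  0.042 ]
floor len 0.0546745955170501 mid [0.53852982 0.02444962 0.014     ] normal yaw 11.391132596543006 line yaw 11.520816087152351
block [ 0.41634021 -0.20309547  0.042     ] 0.05072188704266628 0.020955650384861902 wide yaw 59.03094283786235 thick yaw -30.41715837158658
b1 [[0.5, -0.206], [0.482, -0.196], [0.511, -0.153], [0.53, -0.163]]
b1 [[0.297, -0.252], [0.291, -0.232], [0.34, -0.219], [0.347, -0.24]]
b2 [[0.5, -0.207], [0.481, -0.197], [0.511, -0.153], [0.53, -0.162]]
b2 [[0.296, -0.253], [0.291, -0.232], [0.34, -0.219], [0.346, -0.24]]
```

```bash
cat >> h.py <<'E'
MY=np.radians(11.45); FL=np.array([.5388,.0246,0]); MX=np.array([np.cos(MY),np.sin(MY),0]); MYV=np.array([-np.sin(MY),np.cos(MY),0])
E
python3 - <<'E'
from h import *
g=np.radians(-30.7); b=np.array([.4163,-.2031,0])
for o in (0,np.pi):
    print(o,[manip.solve_ik(p,down(y+o)) for p,y in((b+[0,0,.12],g),(FL-MX*.05+[0,0,.1],MY))])
o=min((0,np.pi),key=lambda o:abs(manip.solve_ik(b+[0,0,.12],down(g+o))[6])+abs(manip.solve_ik(FL+[0,0,.1],down(MY+o))[6]))
print(o)
manip.move_pose(b+[0,0,.12],down(g+o)); manip.servo_line(b+[0,0,.018]); print(manip.current_force())
effector.close(30); print(manip.current_finger_gap(),manip.current_tool_pos(),manip.current_force())
manip.servo_line(b+[0,0,.09]); manip.sleep(.3); print(manip.current_finger_gap(),manip.current_force(),manip.current_clock())
manip.move_pose(FL-MX*.075+[0,0,.09],down(MY+o)); manip.sleep(.3); print(manip.current_tool_pos(),manip.current_force(),manip.current_clock())
shot("g1")
E
```

```text
0 [array([ 0.18679735,  0.29457114,  0.24043351,  2.11732171, -0.10267159,
        0.74033936, -0.04265348]), array([-0.06900624,  0.36500502, -0.01857561,  2.06052897,  0.0100999 ,
        0.71614145,  0.10586291])]
3.141592653589793 [array([ 1.28155494,  0.51892745, -1.07938726,  2.08442674,  0.5984182 ,
        0.88861966,  2.4628901 ]), array([ 0.88500232,  0.80150051, -1.30151729,  2.03260514,  0.91066846,
        1.06894328,  2.47857661])]
0
[-0.40313554  0.24116028 -0.56662109]
0.02181241034686535 [ 0.41628527 -0.20309324  0.01795499] [ 0.55320179  0.27588588 -1.78620424]
0.021681185452544185 [-0.40522561  0.47954956  0.71253889] 9.8833
[0.46525677 0.00826766 0.0899726 ] [-0.22843045 -0.23180339 -0.3319756 ] 11.0583
```

View pics/g1.png

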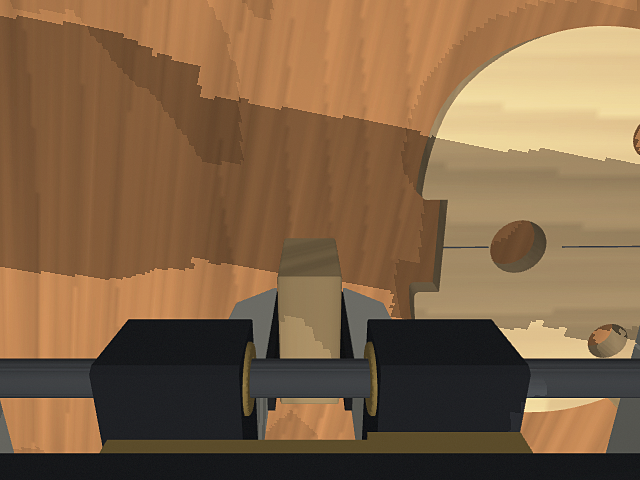

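The block is held upright between the pads, with its top face spanning rows 277 to 402 at columns 278–342. The notch floor is at about column 443, rows 200–292, with the centre-line mark at row 247. A close crop will let me measure the lateral offset in the hand.

```bash
python3 - <<'E'
import cv2,numpy as np
i=cv2.imread("pics/g1.png")
a=cv2.resize(i[180:310,390:500],(440,520),interpolation=cv2.INTER_CUBIC); b=cv2.resize(i[225:415,265:355],(360,760),interpolation=cv2.INTER_CUBIC)
b=cv2.resize(b,(284,600)) if 0 else cv2.resize(i[225:355,265:355],(360,520),interpolation=cv2.INTER_CUBIC)
c=np.vstack([np.hstack([a,b])]); cv2.imwrite("pics/m3.png",c)
print(i[396:410,290:340:10].sum(2).T.tolist())
E
```

```text
[[175, 109, 404, 383, 369, 374, 376, 335, 406, 395, 397, 393, 398, 399], [179, 109, 443, 417, 409, 408, 412, 365, 396, 396, 398, 402, 401, 406], [172, 105, 459, 427, 418, 417, 422, 372, 434, 428, 425, 425, 428, 421], [170, 105, 457, 428, 416, 418, 423, 380, 395, 393, 394, 388, 388, 392], [172, 107, 448, 418, 414, 409, 418, 366, 450, 434, 431, 433, 424, 425]]
```

View pics/m3.png

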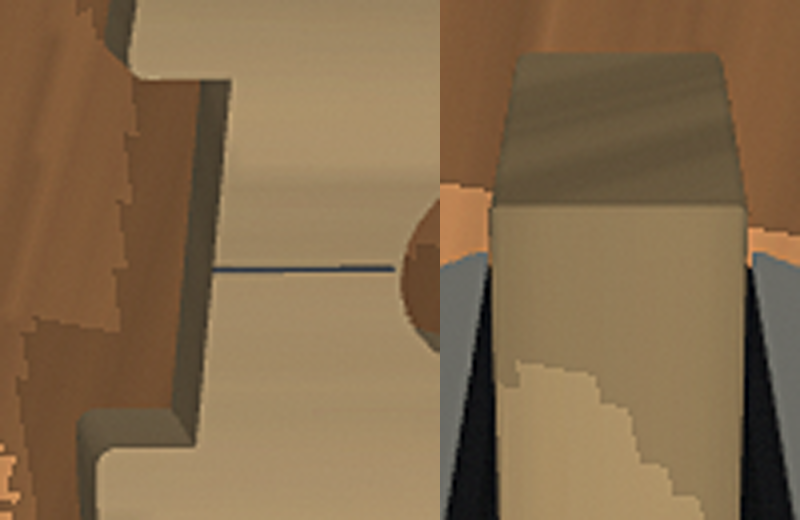

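```bash
python3 - <<'E'
from h import *
c=cal("g1"); q=lambda o,x,y:(o[0]+(x+.5)/4-.5,o[1]+(y+.5)/4-.5)
A,B,L1,L2=[onz(c,q((390,180),*p),.014) for p in((230,80),(194,446),(213,269),(392,268))]
f=A-B;l=L2-L1
print("floor",A,B,np.linalg.norm(f),(A+B)/2,np.degrees(np.arctan2(-f[0],f[1])),"line",L1,np.degrees(np.arctan2(l[1],l[0])))
t=manip.current_tool_pos(); print(t)
z=t[2]+.024
for p in (q((265,225),53,205),q((265,225),306,205),(300,403),(330,403)):
    r=onz(c,p,z)-t; print("tool-rel along MX,MY",r@MX,r@MYV)
n=lambda p:((p-FL)@MX,(p-FL)@MYV)
print(n(A),n(B),n(L1))
print((np.degrees(R.from_quat(manip.current_tcp_rot()).as_matrix()[:2,0])))
E
```

```text
floor [0.53360413 0.05145188 0.014     ] [ 0.54462187 -0.00292386  0.014     ] 0.05548072755231843 [0.539113   0.02426401 0.014     ] 11.4543302242266 line [0.5393254  0.02436105 0.014     ] 11.659653881654506
[0.46525668 0.00861133 0.08998234]
tool-rel along MX,MY -0.011073701424637289 0.026135759072319617
tool-rel along MX,MY 0.010082575842172923 0.02608854621288597
tool-rel along MX,MY -0.004144828295094529 -0.025055991683817138
tool-rel along MX,MY 0.006988954753212167 -0.025078640424746286
(np.float64(0.0002379798104169419), np.float64(0.02734892334026367)) (np.float64(0.00024217285905629027), np.float64(-0.028131804053606428)) (np.float64(0.0004675114180856117), np.float64(-0.0003384950897991938))
[56.18072821 11.2486468 ]
```

```bash
cat >> h.py <<'E'
F2=FL-MYV*.0003+MX*.0003  # refined notch floor middle
def st():
    p=manip.current_tool_pos(); f=manip.current_force(); d=p-F2
    return np.array([d@MX*1e3,d@MYV*1e3,p[2]*1e3]),np.array([f@MX,f@MYV,f[2]])
def goto(s,l,z,vel): manip.servo_line(F2+MX*s+MYV*l+np.array([0,0,z]),ori=down(MY),vel=vel)
E
python3 - <<'E'
from h import *
l=-.0005
goto(-.042,l,.09,.1); goto(-.042,l,.0195,.08); manip.sleep(.4); print(*st())
e=st()[0]; l2=l-(e[1]/1e3-l); z2=.0195-(e[2]/1e3-.0195)
goto(-.042,l2,z2,.03); manip.sleep(.5); a,f0=st(); print(a,f0,l2,z2)
for s in np.arange(-.036,-.0135,.002):
    goto(s,l2,z2,.02); a,f=st(); print(a.round(2),(f-f0).round(2))
    if abs(f-f0).max()>4: break
manip.sleep(.3); print(*st(), manip.current_finger_gap(),manip.current_clock()); shot("g2"); cv2.imwrite("pics/side2.png",viewer.get_image("side")[150:330,250:490,::-1].repeat(3,0).repeat(3,1))
np.save("st.npy",np.r_[s,l2,z2,f0])
E
```

```text
[-41.84109611  -0.50726533  19.72674408] [ 0.62121317  0.43415771 -0.03701249]
[-41.98646855  -0.4787086   19.28555981] [ 0.33384138 -0.39570665  0.64957443] -0.0004927346731556803 0.01927325591541001
[-35.85  -0.46  19.26] [-1.56  0.33 -0.39]
[-33.87  -0.49  19.28] [-0.88 -0.36 -0.41]
[-31.8   -0.49  19.31] [-0.75  0.05 -1.41]
[-29.82  -0.49  19.28] [-0.67  0.68 -1.53]
[-27.79  -0.49  19.31] [-0.7  -0.38 -1.21]
[-25.81  -0.48  19.31] [ 0.75  0.58 -1.13]
[-23.84  -0.5   19.28] [-0.87  0.66 -0.79]
[-21.84  -0.49  19.28] [-0.19 -0.11 -0.32]
[-19.81  -0.47  19.3 ] [-0.95  0.48 -0.42]
[-17.82  -0.46  19.29] [-0.34  0.39 -1.38]
[-15.77  -0.49  19.32] [-0.24  0.98 -0.89]
[-13.79  -0.48  19.3 ] [-0.85  0.45 -1.28]
[-14.07762086  -0.48654411  19.25454671] [-0.14867951  0.30816016  0.31423331] 0.021550815612446865 17.275
```

View pics/g2.png

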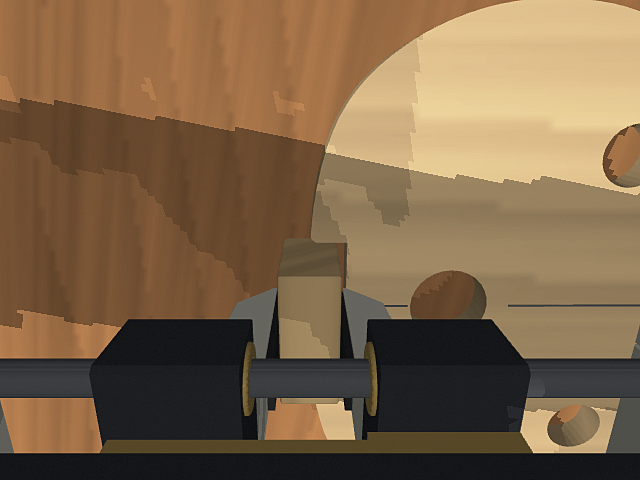

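The block is inside the mouth (rows 240–277 at columns 278–342) without contact, about 3 mm short of the floor, and centred. Now I'll press it in small steps with averaged force.

```bash
cat >> h.py <<'E'
def avg(n=12):
    A=[]
    for _ in range(n): manip.sleep(.02); A.append(np.r_[st()])
    return np.mean([np.r_[a] for a in A],0)
E
python3 - <<'E'
from h import *
s,l,z=np.load("st.npy")[:3]; s=-.0139
f0=avg(20)[3:]; print(f0)
while s<-.006:
    s+=.0003; goto(s,l,z,.01); a=avg(8); d=a[3:]-f0; print(round(s*1e3,2),a[:3].round(2),d.round(2))
    if d[0]<-8.5: break
manip.sleep(.3); a=avg(25); print(a[:3],a[3:]-f0,manip.current_finger_gap(),manip.current_wrist_torque(),manip.current_clock()); np.save("st.npy",np.r_[s,l,z,f0]); shot("g3")
E
```

```text
[ 0.04720058  0.05970547 -0.25349494]
-13.6 [-13.6   -0.49  19.26] [ 0.27 -0.08 -0.09]
-13.3 [-13.31  -0.49  19.26] [-0.08 -0.34 -0.08]
-13.0 [-12.99  -0.48  19.27] [-0.19 -0.35  0.06]
-12.7 [-12.69  -0.49  19.27] [ 0.06 -0.13  0.22]
-12.4 [-12.4   -0.49  19.27] [-0.33  0.17 -0.22]
-12.1 [-12.09  -0.5   19.28] [-0.07 -0.15 -0.19]
-11.8 [-11.79  -0.49  19.27] [-0.02  0.05  0.01]
-11.5 [-11.49  -0.48  19.28] [ 0.1  -0.5  -0.15]
-11.2 [-11.18  -0.49  19.28] [-0.4  -0.2   0.08]
-10.9 [-10.89  -0.5   19.27] [ 0.07 -0.19 -0.08]
-10.6 [-10.59  -0.5   19.27] [-0.12  0.03 -0.05]
-10.3 [-10.29  -0.48  19.28] [-0.05 -0.23 -0.26]
-10.0 [-10.1   -0.5   19.25] [-0.2  -0.36  0.12]
-9.7 [-10.04  -0.51  19.2 ] [-1.74 -0.26  0.75]
-9.4 [-10.02  -0.53  19.12] [-3.42 -0.42  1.59]
-9.1 [-9.97 -0.52 19.05] [-5.15 -0.33  2.56]
-8.8 [-9.97 -0.51 18.97] [-5.9  -0.17  2.73]
-8.5 [-9.97 -0.53 18.91] [-6.51 -0.31  2.7 ]
-8.2 [-9.95 -0.51 18.85] [-6.9  -0.82  3.38]
-7.9 [-9.95 -0.51 18.78] [-6.95 -0.57  3.21]
-7.6 [-9.94 -0.51 18.72] [-7.82 -0.28  3.73]
-7.3 [-9.94 -0.5  18.65] [-8.34 -0.23  4.13]
-7.0 [-9.93 -0.5  18.6 ] [-8.59 -0.3   4.35]
[-9.92578569 -0.50382693 18.59611316] [-8.72180088 -0.42796998  4.41158423] 0.021957726336105945 [-0.55070528  1.97296487  0.08856323] 27.2417
```

```bash
python3 - <<'E'
from h import *
s,l,z=np.load("st.npy")[:3]; f0=np.load("st.npy")[3:]
def tilt():
    M=R.from_quat(manip.current_tcp_rot()).as_matrix(); return "tilt MX,MY",(-M[:,2])@MX,(-M[:,2])@MYV,"yaw",np.degrees(np.arctan2(M[1,0],M[0,0]))
print(*tilt())
for k in range(3):
    z+=.0003; goto(s,l,z,.01); a=avg(15); print(a[:3].round(2),(a[3:]-f0).round(2))
print(*tilt(),manip.current_finger_gap(),manip.current_clock()); np.save("st.npy",np.r_[s,l,z,f0])
c,im=shot("g4")
x=cv2.resize(im[225:355,265:355,::-1],(360,520),interpolation=cv2.INTER_CUBIC)
sd=viewer.get_image("side")[200:290,280:400,::-1]; sd=cv2.resize(sd,(440,330),interpolation=cv2.INTER_CUBIC)
o=np.zeros((520,800,3),np.uint8); o[:,:360]=x; o[:330,360:]=sd; cv2.imwrite("pics/m4.png",o)
E
```

```text
tilt MX,MY 0.005410994134450671 -0.0003193242102592583 yaw 11.43760511661864
[-9.92 -0.49 18.63] [-7.74 -0.51  1.76]
[-9.92 -0.47 18.74] [-7.09 -0.4  -0.44]
[-9.93 -0.44 18.92] [-6.67 -0.5  -1.47]
tilt MX,MY 0.005406173686344001 -0.00034550921716815805 yaw 11.44107007087722 0.022070454815967172 28.7917
```

View pics/m4.png

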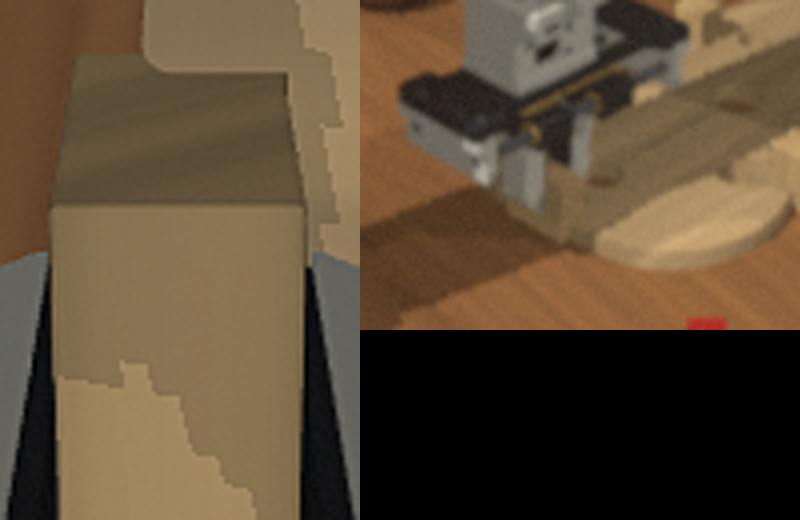

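The view shows the block down in the notch: its front face is under the notch line and its near edge and corners are undistorted, so there is no visible tilt. Next I'll trim the push to about 10 N and check that it holds steady.

```bash
python3 - <<'E'
from h import *
s,l,z=np.load("st.npy")[:3]; f0=np.load("st.npy")[3:]
z-=.0001
for k in range(12):
    s+=.0004; goto(s,l,z,.01); a=avg(12); d=a[3:]-f0; print(round(s*1e3,2),a[:3].round(2),d.round(2))
    if d[2]>1: z+=.0002
    if d[0]<-10: break
for k in range(4): manip.sleep(.3); a=avg(15); print(a[:3].round(2),(a[3:]-f0).round(2))
M=R.from_quat(manip.current_tcp_rot()).as_matrix(); print("tilt",-M[:,2]@MX,manip.current_finger_gap(),manip.current_wrist_torque(),manip.current_clock()); np.save("st.npy",np.r_[s,l,z,f0])
E
```

```text
-6.6 [-9.92 -0.44 18.92] [-8.03 -0.24  0.98]
-6.2 [-9.91 -0.45 18.92] [-8.92 -0.35  1.93]
-5.8 [-9.89 -0.45 18.94] [-9.48 -0.38  1.25]
-5.4 [-9.87 -0.45 18.95] [-9.56 -0.39  0.94]
-5.0 [-9.86 -0.44 18.95] [-10.63  -0.23   1.92]
[-9.87 -0.44 18.95] [-10.62  -0.51   2.03]
[-9.87 -0.45 18.95] [-10.61  -0.38   2.26]
[-9.85 -0.44 18.96] [-10.57  -0.68   2.05]
[-9.86 -0.45 18.95] [-10.66  -0.42   2.05]
tilt 0.008963630602900018 0.021206064223632 [-0.62333376  2.42415112  0.06522471] 33.3417
```

```bash
python3 - <<'E'
from h import *
c,im=shot("g5")
k=lambda n:cv2.resize(cv2.imread(f"pics/{n}.png")[225:355,265:355],(360,520),interpolation=cv2.INTER_CUBIC)
cv2.imwrite("pics/m5.png",np.hstack([k("g1"),k("g5")]))
E
```

```text
(no output)
```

View pics/m5.png

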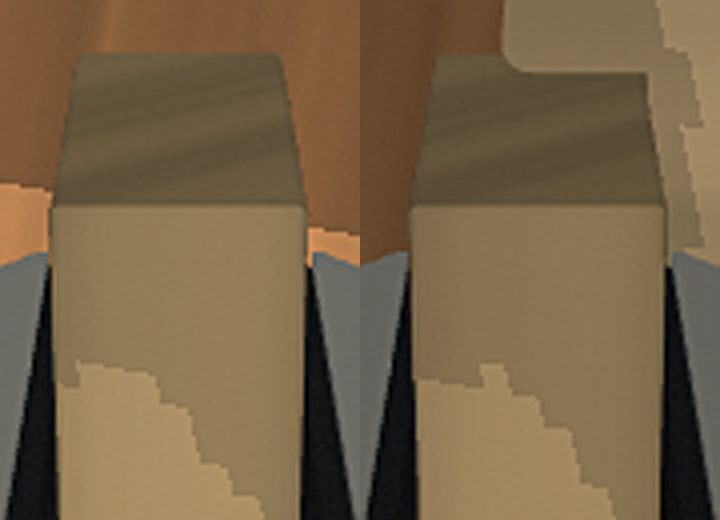

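Compared with the earlier picture, the block has not tilted or shifted in the hand. It sits in the notch past the rounded mouth corner (crop pixel 505,60), with its front face at the floor line. I'm handing in.

```bash
python3 - <<'E'
from h import *
f0=np.load("st.npy")[3:]; a=avg(10); print(a[:3].round(2),(a[3:]-f0).round(2),manip.current_clock()); manip.hand_in()
E
```

```text
[-9.87 -0.45 18.95] [-10.54  -0.4    1.95] 33.5583
the job is handed in; nothing more can be done
```

The lower block is home in the notch. I handed in at about 33.6 s with the gripper still holding it at 30 N and pushing it against the notch floor. The hand-in gives no verdict.

- **Push:** it read 10.5–10.7 N along the mould for more than 1.5 s. There was also about 2 N of upward force, which I take to be friction on the notch floor.
- **Position:** the block is within about 0.1 mm of the notch centre line and hovers about 1 mm over the bench. The fingers stayed square to within 0.01 rad, and the last picture shows no tilt in the hand.
- **One disagreement:** the block met the floor about 1 mm further in than my camera estimate (−10 mm instead of −11 mm). That is within the 2 mm camera calibration, and the force rose cleanly at that point.
- **Other things on the bench:** the arm felt no contact with anything else on the way. I did not measure the other items again at the end.

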